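Set the purifier's flush controller to run

ROBOT

A 6-joint arm with a two-finger parallel gripper is mounted at the origin on a cart in front of the work surface, level with it; the furniture and walls round the work are solid. World frame = base frame: x ahead of the robot, y to its left, z up, the work surface at z = 0. Lengths are in m, angles in rad, forces in N, time in s.
With the tool pointing down it reaches from about 0.275 to 0.875 m from the base axis. Payload 12.5 kg.
Tool frame: the origin (TCP) lies at the very end of the fingers, on their centre line; the grasp point (between the pads) lies 19 mm behind it; z points along the fingers, y is the line along which they close (so a half turn about z gives the same grasp; the last joint's range is limited). The gripper opens to 85 mm and grips with 20 to 120 N. Pads are 22 mm wide; open, the fingers measure 114 mm over their backs; the gripper's body (76 mm by 85 mm) begins 54 mm behind the grasp point. The pads swing forward as they close: fully open they stand 13 mm farther back than shut.
Start: joints at [-1.195, 0.351, 1.652, -0, 1.139, -0.085], TCP at [0.245, -0.493, 0.231] pointing down, gripper open.
Joint ranges: [-2.75, 2.75], [-0.79, 2.1], [0.01, 2.65], [-1.57, 4.71], [0.07, 3.14], [-2.87, 2.87]. Speed limits (rad/s): [2.22, 2.22, 2.79, 3.14, 3.14, 3.14].

INTERFACE

Orientations are given as a 3x3 rotation matrix whose columns are the frame's x, y, z axes.
In Python, from station import read_state, grab_frame, calibration, hand_in gives the robot as it stands.
- The arm moves only by the tool play_rows, never from a script. Its argument "deltas" is a list of rows, each a list of 7 numbers: the shift along the world's x, y, z in units of 50 mm (1.0 is 50 mm), then the turn, a rotation vector about the world's x, y, z in degrees, then the opening, from 0 (shut) to 1 (fully open). A call has 1 to 20 rows; each row is the pose to reach, as a shift and turn from the pose commanded when the call began; what a row does not reach only later rows make up. A row lasts 1/10 s, in which the tool goes at most 50 mm and 8.59 degrees, less where a joint would pass 70% of its speed; a pose out of reach is approached as far as the arm can. A call with a gripper value outside its range is refused whole. The fingers move at their own pace and stop on an object; "grip_force" is the grip in N (left out, the last holds). Time passes only in rows, so rows that repeat a pose let the fingers close. It gives the time, the measured TCP pose, the force, the opening and the grip force at its end, in the units of the state.
- read_state(): the state, without advancing time (a new reading comes with each control period).
- grab_frame(name): name is "side" or "top" or "wrist"; returns (picture, depth): 400x640x3 uint8, red, green, blue; 400x640 float32, m along the optical axis (not along the pixel's ray), 0 where there is no reading.
- calibration(name): a dict with "fx", "fy", "cx", "cy" (pixels), "position" and "attitude" of the camera in the world. Camera axes: x right, y up, looking along -z (the intrinsics and any distortion apply to the point x, -y, -z); pixel columns grow to the right and rows downward; lengths in m; the calibration is good to about 2 mm. A picture is of the moment at which its call begins: read the wrist's pose just before it. calibration takes no time and is no camera call; for the wrist camera it gives the pose at the moment of the call.
- hand_in(): hands the job in; it is judged then, once.
The state is a dict: "time_s": time; "joint_positions": joint angles; "dq": joint speeds; "joint_efforts": joint torques, N m; "position": TCP position; "tcp_rot": TCP orientation; "wrist_force": force on the tool from outside, world axes, zero at the start; "wrist_torque": the same for the moment, N m; "grip_width": opening from 0.0 (shut) to 1.0 (fully open); "gripper_force": force on a finger pad.
Only numpy, scipy, OpenCV 4.12 (cv2) and the standard library are available. Lean on these libraries where they do the work, as an engineer would, in place of code of your own. Each camera call takes 0.05 s, during which the arm holds its last target. There are 200 camera calls.

TASK

On the white flush controller of the water purifier, swing the blue cover aside, slide the little red switch in its slot to the green middle mark, then swing the cover back fully shut over it. Leave the tools and parts lying about where they are.

Things in the scene. Friction and masses are not known exactly. Their poses are not given: they have to be found in the camera images.
- controller: white flat box fixed to the worktop, 140 (x) x 170 (y) x 40 mm high, top flat; origin at the centre of its underside, z up, -x its front towards the robot (turned up to 0.35 rad). Display on the rear of the top; three tube ports stand out 17 mm from the rear face
- mode_switch (a joint): slide switch in the slot, moved by its red ridge; m along the controller's +y: 0 at the grey mark, 0.012 at the green, 0.024 at the orange (stops at both ends). Needs about 2 N and stays where it is left. Starts at 0 to 0.003
- switch_ridge (a point): top centre of the switch's red ridge, 0.5 mm below the box's top. The ridge is 22 mm wide across the slot, 5 mm thick along it, 5.5 mm high above the slot's floor, on a grey foot 24 x 16 x 1.8 mm that moves with it. At the grey mark 24.5 mm of slot lie free behind it (-y side), room for one fingertip or the edge of tilted ones
- green_mark (a point): in the slot's middle line, 39.5 mm above the worktop at x = -35, y = 0 mm of the controller; axes as the controller's. The ridge's centre must come here. The slot is 78 mm long (y), 28 wide (x), 6 deep, closed at both ends, centred here. Marks on the 21 mm rim in front of it: grey (off) at y = -12, green (run) at 0, orange (flush) at +12 mm
- cover (a joint): blue plate 36 mm wide, 3 thick, 1 mm above the box's top, on an upright pin at the slot's left end; rad: 0 shut (over the slot, along the controller's -y from the pin, at its stop), growing as the free end swings away from the robot, counter-clockwise from above; slot free at 1.57, stop at 1.75. Needs about 0.6 N at the knob, stays where left. Starts at 0 to 0.25
- cover_knob (a point): centre of the flat top of the upright round knob (12 mm diameter, 18 mm high, white cap) near the cover's free end, 98 mm from the pin's axis; the knob's top is 62 mm above the worktop, the cover's upper side 44 mm
- cover_hinge (a point): on the pin's axis (a low steel cap, 48 mm above the worktop), at x = -35, y = +62 mm of the controller
- grease_tub: small white tub with blue lid, 48 mm wide, 32 mm high, standing left of the controller; origin at the centre of its underside. Not to be moved
- tds_meter: white pen meter with green cap lying flat, 30 x 148 x 18 mm, long axis y, origin under its centre. Not to be moved
- ptfe: blue spool with white tape lying flat, 53 x 82 x 15 mm, origin under its centre. Not to be moved
- tee: white tee fitting lying flat, 35 x 52 x 18 mm, origin under its centre. Not to be moved
- pliers: red-handled pliers lying flat, 63 x 196 x 17 mm, long axis y, origin under its centre. Not to be moved
- tube_cutter: orange and black tube cutter lying flat, 38 x 112 x 18 mm, long axis y, origin under its centre. Not to be moved

How it is judged:
By the outcome, as a careful person would: the job done as asked, in the order asked, and still so for the second after the job is handed in, with the robot touching nothing.
It also fails if it takes over 59 s, if anything falls off the work surface, if the arm or the gripper's body presses on something with over 40 N, if the wrist force passes 120 N, or if a joint passes its speed limit or range.

## Working session

There is one attempt and no reset: what is moved stays moved. The work goes in short steps, Python scripts to look and compute and a tool call to move; the robot and the scene stay as the last step left them, time stands still between calls to the robot, and variables do not carry over. Pictures are saved under pics/ and viewed, at most 10 in all, crops included, and the job is handed in when it is done.

Besides the shell and the picture viewer there is one more tool, called as a command line: name --pt "numbers of a row" for each row, then --argument value for the rest. play_rows: Moves the arm, as the interface text tells. Its arguments: {"type":"object","properties":{"deltas":{"type":"array","items":{"type":"array","items":{"type":"number"}}},"grip_force":{"type":"number"}},"required":["deltas"]}

```bash
mkdir -p pics
python3 - <<'E'
from station import *
import cv2,numpy as np
for n in("top","side"):
    p,d=grab_frame(n);cv2.imwrite(f"pics/{n}0.png",p[:,:,::-1]);np.savez(f"{n}0.npz",p=p,d=d)
    print(n,calibration(n))
s=read_state();print(s["time_s"],s["position"],s["tcp_rot"])
E
```

```text
top {'fx': 415.69146733252757, 'fy': 415.69146733252757, 'cx': 323.74031143881115, 'cy': 207.28868110138498, 'position': array([ 0.39858983, -0.09296315,  1.49704379]), 'attitude': array([[-0.02637375,  0.99793415, -0.05858211],
       [-0.99958747, -0.02566008,  0.01290164],
       [ 0.01137176,  0.05889821,  0.99819922]])}
side {'fx': 399.9633920718446, 'fy': 399.9633920718446, 'cx': 318.2899613803498, 'cy': 202.01945060816652, 'position': array([ 0.24971473, -1.4284226 ,  0.6982584 ]), 'attitude': array([[ 0.98607331,  0.08437226, -0.14332045],
       [-0.16553953,  0.41500799, -0.89463122],
       [-0.01600292,  0.90589717,  0.42319525]])}
0.1 [ 0.24447311 -0.49234505  0.23080282] [[ 8.95688286e-01  4.44682262e-01 -4.24869511e-04]
 [ 4.44682461e-01 -8.95687747e-01  9.83863660e-04]
 [ 5.69563030e-05 -1.07016718e-03 -9.99999426e-01]]
```

View pics/top0.png

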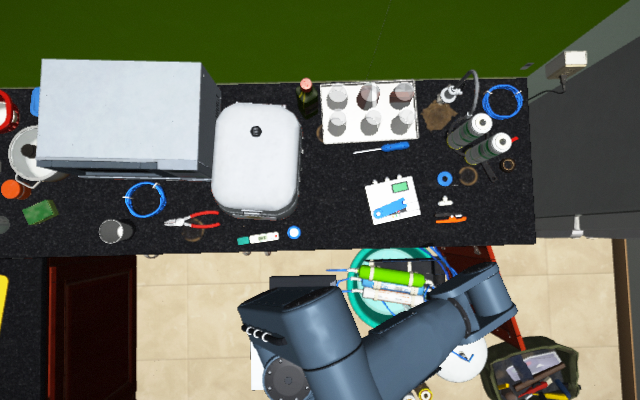

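The top view shows the controller at about (392,200), its cover in blue around (390,207), and the display at (401,187). The tub is at (293,232) and the cutter at (451,218).

```bash
cat > h.py <<'E'
import numpy as np,cv2
from station import *
def ray(c,px,z):
    d=np.array([(px[0]-c["cx"])/c["fx"],-(px[1]-c["cy"])/c["fy"],-1.]);d=c["attitude"]@d
    return c["position"]+d*(z-c["position"][2])/d[2]
def proj(c,P):
    q=c["attitude"].T@(np.asarray(P)-c["position"]);return c["cx"]-c["fx"]*q[0]/q[2],c["cy"]+c["fy"]*q[1]/q[2]
E
python3 - <<'E'
from h import *
p=np.load("top0.npz")["p"];c=calibration("top")
x=p[165:235,345:425];cv2.imwrite("pics/crop0.png",cv2.resize(x,None,fx=8,fy=8,interpolation=cv2.INTER_CUBIC)[:,:,::-1])
w=((p.min(2)>130)|((p[:,:,2]>150)&(p[:,:,0]<120))).astype(np.uint8);w[:172]=0;w[230:]=0;w[:,:355]=0;w[:,430:]=0
cs,_=cv2.findContours(w,0,2);k=max(cs,key=cv2.contourArea);r=cv2.minAreaRect(k);print(r)
for q in cv2.boxPoints(r):print(q,ray(c,q,.04))
E
```

```text
((392.13482666015625, 198.08424377441406), (43.84760284423828, 48.79451370239258), 77.00537872314453)
[363.4326  182.20786] [ 0.56910483 -0.25412341  0.04      ]
[410.9775  171.23593] [ 0.60389826 -0.42372833  0.04      ]
[420.83707 213.96063] [ 0.45181995 -0.45261853  0.04      ]
[373.29214 224.93256] [ 0.41766239 -0.2839127   0.04      ]
```

View pics/crop0.png

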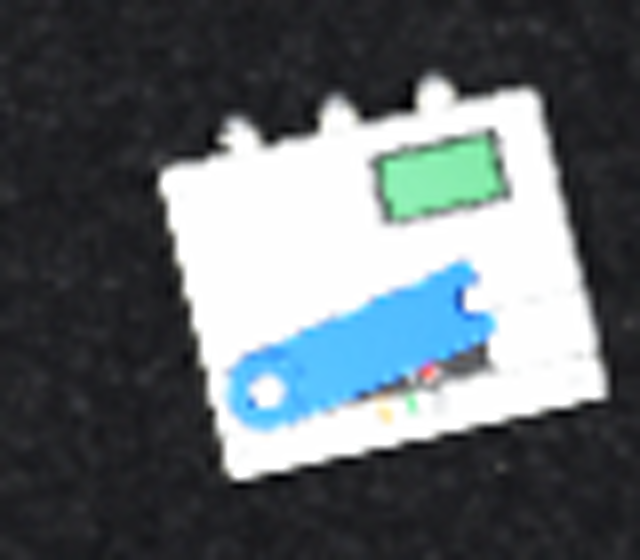

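The crop shows the hinge cap at about (378.4,214), the knob's white cap at about (404.4,202.5), the cover about 0.2 rad open, the red ridge at about (398.5,211.5), and the front corners at (374.4,225) and (420.6,214.8).

Run:
```python
from h import *
c=calibration("top")
f=lambda u,v,z:ray(c,(345+u/8-.44,165+v/8-.44),z)
FL,FR,RR,RL=[f(*q,.04) for q in((235,480),(605,398),(540,88),(163,172))]
print(FL,FR,RR,RL,[np.linalg.norm(a-b).round(4) for a,b in((FL,FR),(FR,RR),(RR,RL),(RL,FL))])
y=FL-FR+RL-RR;yaw=np.arctan2(-y[0],y[1]);x=RL-FL+RR-FR;print("yaw",yaw,np.arctan2(x[1],x[0]))
R=np.array([[np.cos(yaw),-np.sin(yaw)],[np.sin(yaw),np.cos(yaw)]]);C=(FL+FR+RR+RL)[:2]/4
print("C",C,"hinge",C+R@[-.035,.062],f(267,392,.048),"green",C+R@[-.035,0])
k=f(485,300,.062);h=f(267,392,.048);print("knob",k,np.linalg.norm((k-h)[:2]))
```

```text
[ 0.41890836 -0.28621371  0.04      ] [ 0.45065057 -0.45027024  0.04      ] [ 0.5884186  -0.42696752  0.04      ] [ 0.55532379 -0.25898849  0.04      ] [np.float64(0.1671), np.float64(0.1397), np.float64(0.1712), np.float64(0.1391)]
yaw 0.19284462629366408 0.18224050525859045
C [ 0.50332533 -0.35560999] hinge [ 0.45709173 -0.30146709] [ 0.45681911 -0.30043144  0.048     ] green [ 0.46897413 -0.36231779]
knob [ 0.49370919 -0.39442474  0.062     ] 0.10097335263806428
```

play_rows --pt "1 0.4 0 0 0 -8 1" --pt "2 0.8 0 0 0 -16 1" --pt "3 1.2 0 0 0 -24 1" --pt "4 1.6 0 0 0 -32 1" --pt "4.7 2 0 0 0 -40 0.5" --pt "4.7 2 0 0 0 -48 0.5" --pt "4.7 2 0 0 0 -56 0.5" --pt "4.7 2 0 0 0 -64 0.5" --pt "4.7 2 0 0 0 -72 0.5" --pt "4.7 2 0 0 0 -80 0.5" --pt "4.7 2 0 0 0 -88 0.5" --pt "4.7 2 0 0 0 -95 0.5" --pt "4.7 2 0 0 0 -95 0.5" --pt "4.7 2 0 0 0 -95 0.5"

```text
time_s: 1.5
position: [0.4795, -0.3925, 0.231]
tcp_rot: [[0.368, -0.93, -0.0], [-0.93, -0.368, 0.0], [-0.0, 0.0, -1.0]]
wrist_force: [-0.3, 0.6, 0.1]
grip_width: 0.502
gripper_force: 0.0
```

```bash
cat > w.py <<'E'
from h import *
import sys
n=sys.argv[1]
c=calibration("wrist");p,d=grab_frame("wrist");cv2.imwrite(f"pics/{n}.png",p[:,:,::-1]);np.savez(f"{n}.npz",p=p,d=d,**c)
s=read_state();print(s["time_s"],s["position"],s["tcp_rot"].round(3).tolist(),s["grip_width"]);print(c)
E
python3 w.py w1
```

```text
1.55 [ 0.47953409 -0.39254373  0.23110936] [[0.368, -0.93, -0.0], [-0.93, -0.368, 0.0], [-0.0, 0.0, -1.0]] 0.4996192284011859
{'fx': 309.07897584221803, 'fy': 309.07897584221803, 'cx': 319.2774823527181, 'cy': 201.96236144013167, 'position': array([ 0.50929857, -0.46523248,  0.37375145]), 'attitude': array([[-0.92971578,  0.3497539 ,  0.11532903],
       [-0.36827349, -0.88446556, -0.28652279],
       [ 0.00179209, -0.30885738,  0.95110667]])}
```

View pics/w1.png

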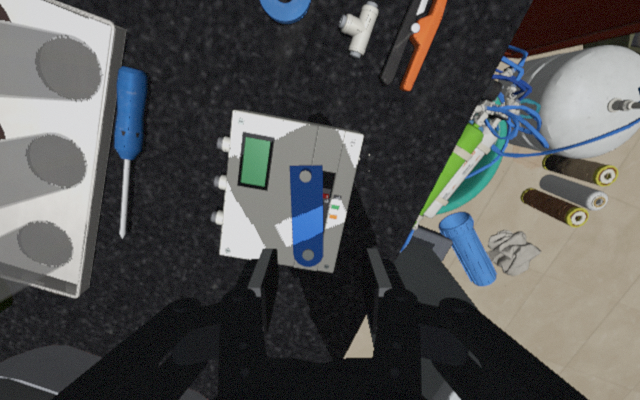

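The wrist view shows the knob at (306,175), the hinge cap at (307,256), the red ridge near (328,197), and the display at (255,162).

Run:
```python
from h import *
z=dict(np.load("w1.npz"));p=z["p"];c={k:z[k] for k in z}
k=ray(c,(306,175),.062);h=ray(c,(307.5,256),.048);print("knob",k,"hinge",h,np.linalg.norm((k-h)[:2]),np.arctan2((k-h)[0],-(k-h)[1]))
Q=np.array([ray(c,q,.04) for q in((235,111),(362,133),(333,272),(220,254))]);print(Q)
FR,FL=Q[1],Q[2];y=(Q[2]-Q[1]+Q[3]-Q[0]);yaw=np.arctan2(-y[0],y[1]);print(Q.mean(0),yaw)
m=(p[...,0]>90)&(p[...,1]<0.5*p[...,0])&(p[...,2]<.5*p[...,0]);m[:180]=0;m[230:]=0;m[:,:310]=0;m[:,350:]=0
v,u=np.nonzero(m);print(u.min(),u.max(),v.min(),v.max(),len(u),ray(c,(u.mean(),v.mean()),.0395))
```

```text
knob [ 0.49499445 -0.39346014  0.062     ] hinge [ 0.45808497 -0.29995935  0.048     ] 0.10052217021499991 0.37597271871288873
[[ 0.58649012 -0.42468848  0.04      ]
 [ 0.45503501 -0.45270607  0.04      ]
 [ 0.41995068 -0.28696457  0.04      ]
 [ 0.55545187 -0.2598191   0.04      ]]
[ 0.50423192 -0.35604455  0.04      ] 0.19739672435508315
323 328 194 197 17 [ 0.46562274 -0.37414627  0.0395    ]
```

play_rows --pt "0.14 0.01 -0.6 0 0 0 0.5" --pt "0.28 0.02 -1.4 0 0 0 0.5" --pt "0.28 0.02 -2.2 0 0 0 0.5" --pt "0.28 0.02 -2.9 0 0 0 0.5" --pt "0.28 0.02 -3.4 0 0 0 0.5" --pt "0.28 0.02 -3.64 0 0 0 0.5" --pt "0.28 0.02 -3.64 0 0 0 0.5" --pt "0.28 0.02 -3.64 0 0 0 0.5"

```text
time_s: 2.35
position: [0.4941, -0.3921, 0.0505]
tcp_rot: [[0.366, -0.931, 0.001], [-0.931, -0.366, -0.001], [0.001, -0.001, -1.0]]
wrist_force: [0.5, -0.9, 0.7]
grip_width: 0.502
gripper_force: 0.0
```

```bash
python3 - <<'E'
import numpy as np
h=np.array([.4575,-.3005]);p0=None
for i in range(18):
    a=.376+np.radians(5*i);p=h+.098*np.array([np.sin(a),-np.cos(a)])
    if p0 is None:p0=p
    print(i*5,((p-p0)/.05).round(2))
E
python3 w.py w2|head -1
```

```text
0 [0. 0.]
5 [0.16 0.07]
10 [0.31 0.15]
15 [0.45 0.25]
20 [0.58 0.36]
25 [0.7  0.47]
30 [0.82 0.6 ]
35 [0.92 0.74]
40 [1.   0.89]
45 [1.08 1.04]
50 [1.14 1.2 ]
55 [1.19 1.37]
60 [1.22 1.53]
65 [1.24 1.7 ]
70 [1.24 1.88]
75 [1.23 2.05]
80 [1.2  2.22]
85 [1.16 2.38]
2.4 [ 0.49427346 -0.39225041  0.05088311] [[0.365, -0.931, 0.002], [-0.931, -0.365, -0.002], [0.002, -0.001, -1.0]] 0.499567231647776
```

View pics/w2.png

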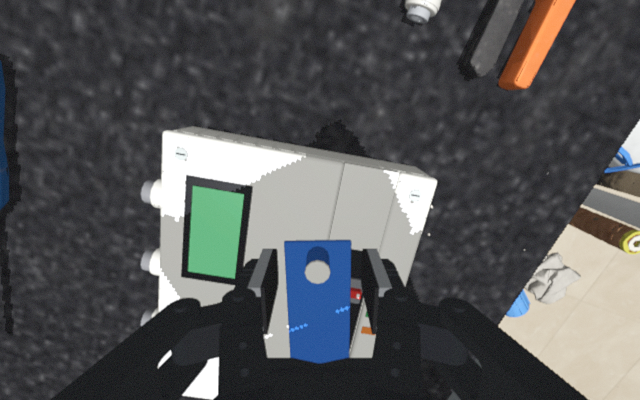

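The knob at (317,272) sits between the fingertips, at about (265,285) and (370,285). The red ridge shows at about (355,295).

Run:
```python
from h import *
z=dict(np.load("w2.npz"))
print(ray(z,(317,272),.062),proj(z,[.4943,-.3922,.062]),proj(z,[.4943,-.3922,.05]))
```

```text
[ 0.49593791 -0.39188858  0.062     ] (np.float64(320.4007856706617), np.float64(272.5639429986227)) (np.float64(320.2995053317876), np.float64(260.43442258190726))
```

Centred. Close to a loose cage and swing.

play_rows --pt "0 0 0 0 0 0 0.22" --pt "0 0 0 0 0 0 0.22" --pt "0 0 0 0 0 0 0.22" --pt "0.16 0.07 0 0 0 5 0.22" --pt "0.31 0.15 0 0 0 10 0.22" --pt "0.45 0.25 0 0 0 15 0.22" --pt "0.58 0.36 0 0 0 20 0.22" --pt "0.7 0.47 0 0 0 25 0.22" --pt "0.82 0.6 0 0 0 30 0.22" --pt "0.92 0.74 0 0 0 35 0.22" --pt "1.0 0.89 0 0 0 40 0.22" --pt "1.08 1.04 0 0 0 45 0.22" --pt "1.14 1.2 0 0 0 50 0.22" --pt "1.19 1.37 0 0 0 55 0.22" --pt "1.22 1.53 0 0 0 60 0.22" --pt "1.24 1.7 0 0 0 65 0.22" --pt "1.24 1.88 0 0 0 70 0.22" --pt "1.23 2.05 0 0 0 75 0.22" --pt "1.2 2.22 0 0 0 80 0.22" --pt "1.16 2.38 0 0 0 85 0.22"

```text
time_s: 4.4
position: [0.5516, -0.2724, 0.0495]
tcp_rot: [[0.958, 0.286, 0.0], [0.286, -0.958, -0.0], [0.0, 0.0, -1.0]]
wrist_force: [-0.8, -1.3, -0.8]
grip_width: 0.217
gripper_force: 0.3
```

play_rows --pt "0 0 0 0 0 0 0.4" --pt "0 0 0 0 0 0 0.4" --pt "0 0 0.5 0 0 0 0.4" --pt "0 0 1.1 0 0 0 0.4" --pt "-0.6 -0.7 1.2 0 0 -3 0.4" --pt "-1.2 -1.4 1.2 0 0 -5.6 0.4" --pt "-1.63 -1.91 1.2 0 0 -5.6 0.4" --pt "-1.63 -1.91 1.2 0 0 -5.6 0.4" --pt "-1.63 -1.91 1.2 0 0 -5.6 0.4" --pt "-1.63 -1.91 1.2 0 0 -5.6 0.4"

```text
time_s: 5.4
position: [0.4706, -0.3677, 0.1093]
tcp_rot: [[0.982, 0.187, 0.0], [0.187, -0.982, 0.0], [0.0, -0.0, -1.0]]
wrist_force: [0.0, 0.2, -0.7]
grip_width: 0.403
gripper_force: 0.0
```

```bash
python3 w.py w3
```

```text
5.45 [ 0.47072335 -0.36752538  0.10925156] [[0.982, 0.188, 0.0], [0.188, -0.982, 0.0], [0.0, -0.0, -1.0]] 0.40056013667163554
{'fx': 309.07897584221803, 'fy': 309.07897584221803, 'cx': 319.2774823527181, 'cy': 201.96236144013167, 'position': array([ 0.54889099, -0.35208446,  0.25205663]), 'attitude': array([[ 1.86935182e-01,  9.34058129e-01,  3.04287118e-01],
       [-9.82372199e-01,  1.77641986e-01,  5.82081325e-02],
       [ 3.15611324e-04, -3.09804353e-01,  9.50800275e-01]])}
```

View pics/w3.png

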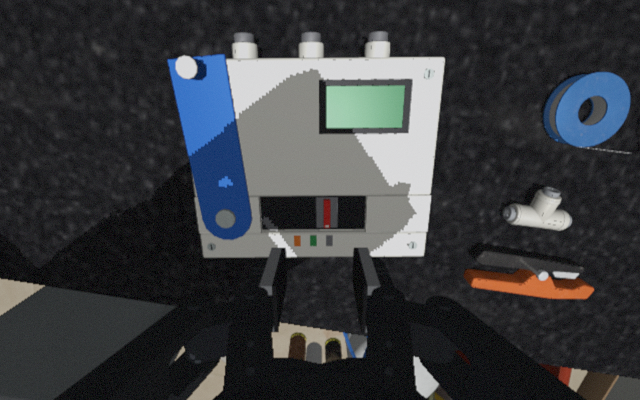

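The cover is open past 90° and the slot is free, spanning (260..366, 195..231). The red ridge is at (327,213), and the marks sit at row 240: orange 297, green 313, grey 329.

```bash
cat > r.py <<'E'
from h import *
import sys
z=dict(np.load(sys.argv[1]+".npz"));p=z["p"].astype(int);r,g,b=p[...,0],p[...,1],p[...,2]
u0,u1,v0,v1=map(int,sys.argv[2:6])
def cen(m,zz,name):
    k=np.zeros_like(m);k[v0:v1,u0:u1]=1;m=m&k;v,u=np.nonzero(m)
    q=((u.min()+u.max())/2,(v.min()+v.max())/2);P=ray(z,q,zz);print(name,len(u),u.min(),u.max(),v.min(),v.max(),P.round(4));return P[:2]
R=cen((r>90)&(g<.4*r)&(b<.4*r),.0395,"ridge");G=cen((g>1.4*r)&(g>1.2*b)&(g>50),.04,"green");O=cen((r>1.3*g)&(g>1.3*b)&(g>.4*r)&(r>90),.04,"orange")
y=(O-G)/np.linalg.norm(O-G);print("O-G",np.linalg.norm(O-G),"yaw",np.arctan2(-y[0],y[1]))
yaw=.192;y=np.array([-np.sin(yaw),np.cos(yaw)]);x=np.array([y[1],-y[0]]);print("ridge rel green: y",(R-G)@y,"x",(R-G)@x)
E
python3 r.py w3 265 362 190 250
python3 - <<'E'
from h import *
z=dict(np.load("w3.npz"))
a,b,c,d=[ray(z,q,.04) for q in((260,196),(366,195.5),(366,231),(261,231))];print(a,b,c,d,(a+b+c+d)/4)
print(np.linalg.norm(a-b),np.linalg.norm(b-c),[np.arctan2(-(e-f)[0],(e-f)[1]) for e,f in((a,b),(d,c))])
E
```

```text
ridge 153 324 329 200 227 [ 0.4731 -0.372   0.0395]
green 59 310 315 236 245 [ 0.4501 -0.3658  0.04  ]
orange 59 294 299 236 245 [ 0.4479 -0.3539  0.04  ]
O-G 0.012034032956997917 yaw 0.18789320046323632
ridge rel green: y -0.010470973905033465 x 0.021395475982515934
[ 0.4775019  -0.32247006  0.04      ] [ 0.49206838 -0.39705449  0.04      ] [ 0.46519029 -0.40348524  0.04      ] [ 0.45059011 -0.32670198  0.04      ] [ 0.47133767 -0.36242794  0.04      ]
0.07599354843125289 0.027636684637272944 [np.float64(0.1928741722133495), np.float64(0.18790473879032596)]
```

play_rows --pt "0.03 -0.09 -0.3 0 0 -0.2 0.15" --pt "0.03 -0.09 -0.7 0 0 -0.2 0.15" --pt "0.03 -0.09 -1.0 0 0 -0.2 0.15" --pt "0.03 -0.09 -1.2 0 0 -0.2 0.15" --pt "0.03 -0.09 -1.2 0 0 -0.2 0.15" --pt "0.03 -0.09 -1.2 0 0 -0.2 0.15" --pt "0.03 -0.09 -1.2 0 0 -0.2 0.15"

```text
time_s: 6.15
position: [0.472, -0.3729, 0.05]
tcp_rot: [[0.983, 0.184, 0.001], [0.184, -0.983, -0.001], [0.001, 0.001, -1.0]]
wrist_force: [0.3, 0.4, 0.1]
grip_width: 0.148
gripper_force: 0.0
```

```bash
python3 w.py w4|head -1; python3 -c "
import cv2
p=cv2.imread('pics/w4.png')[150:350,200:440];cv2.imwrite('pics/w4c.png',cv2.resize(p,None,fx=3,fy=3))"
```

```text
6.2 [ 0.47196079 -0.37293012  0.05006039] [[0.983, 0.184, 0.001], [0.184, -0.983, -0.001], [0.001, 0.001, -1.0]] 0.14932682517292586
```

View pics/w4c.png

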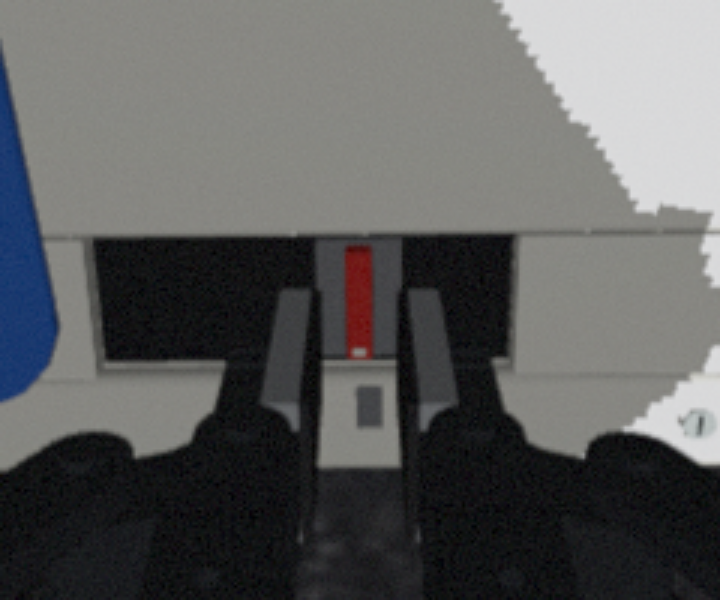

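The ridge at crop (358,300) lies midway between the fingertips at crop x 315 and 405, and the slot spans crop 95..515.

Run:
```python
from h import *
z=dict(np.load("w4.npz"));f=lambda a,b,h:ray(z,(200+a/3-.33,150+b/3-.33),h)
print("ridge",f(358.5,(247+357)/2,.0395),"tcp px",proj(z,[.472,-.3729,.0395]),"slot x edges",f(360,238,.04),f(360,364,.04))
print("tip width: near",f(290,290,.05),"far",f(283,403,.05))
```

```text
ridge [ 0.47375542 -0.37182001  0.0395    ] tcp px (np.float64(320.5094006123779), np.float64(253.48481586722374)) slot x edges [ 0.48648679 -0.3697095   0.04      ] [ 0.4614378  -0.37440946  0.04      ]
tip width: near [ 0.47907816 -0.35897444  0.05      ] far [ 0.45704242 -0.36132207  0.05      ]
```

Run:
```python
from h import *
z=dict(np.load("w4.npz"));R=np.array([[.983,.184],[.184,-.983]]);T=np.array([.472,-.3729])
for sx in(.008,.011):
  for sy in(-.0065,.0065,-.014,.014):
    for h in (.05,.053):
      q=proj(z,[*(T+R@[sx,sy]),h]);print(sx,sy,h,((q[0]-200)*3,(q[1]-150)*3))
d=z["d"];print([(c,d[150+r//3,200+c//3]) for c,r in((290,300),(280,380),(430,300),(358,300),(200,300))])
def P(a,b):
    u,v=200+a//3,150+b//3;t=d[v,u];q=np.array([(u-z["cx"])/z["fx"],-(v-z["cy"])/z["fy"],-1])*t;return z["attitude"]@q+z["position"]
for q in((290,300),(280,345),(275,390),(430,300),(358,300),(150,300),(450,150)):print(q,P(*q).round(4))
```

```text
0.008 -0.0065 0.05 (np.float64(323.7555221673423), np.float64(297.0715320473548))
0.008 -0.0065 0.053 (np.float64(323.1531273611862), np.float64(305.21273186935895))
0.008 0.0065 0.05 (np.float64(400.0501564708864), np.float64(297.0274934146047))
0.008 0.0065 0.053 (np.float64(400.85066270808807), np.float64(305.1669975778711))
0.008 -0.014 0.05 (np.float64(279.73196898426806), np.float64(297.0969432326718))
0.008 -0.014 0.053 (np.float64(278.31993286231295), np.float64(305.23912156597396))
0.008 0.014 0.05 (np.float64(444.0588753451862), np.float64(297.002090791917))
0.008 0.014 0.053 (np.float64(445.6684723356086), np.float64(305.14061693709266))
0.011 -0.0065 0.05 (np.float64(323.55494391916136), np.float64(281.0622534223483))
0.011 -0.0065 0.053 (np.float64(322.94521416591476), np.float64(288.95626759817185))
0.011 0.0065 0.05 (np.float64(400.30024009639266), np.float64(281.01967543510204))
0.011 0.0065 0.053 (np.float64(401.1101880191449), np.float64(288.9120378302545))
0.011 -0.014 0.05 (np.float64(279.2713056027846), np.float64(281.08682181000665))
0.011 -0.014 0.053 (np.float64(277.842250753235), np.float64(288.98178917779717))
0.011 0.014 0.05 (np.float64(444.5688683374594), np.float64(280.99511537497415))
0.011 0.014 0.053 (np.float64(446.19758088828394), np.float64(288.8865250612445))
[(290, np.float32(0.14890006)), (280, np.float32(0.12746678)), (430, np.float32(0.14908127)), (358, np.float32(0.16934033)), (200, np.float32(0.17484212))]
(290, 300) [ 0.4813 -0.359   0.0584]
(280, 345) [ 0.4809 -0.3587  0.0721]
(275, 390) [ 0.4812 -0.3589  0.0845]
(430, 300) [ 0.4854 -0.3813  0.0582]
(358, 300) [ 0.4741 -0.3717  0.0399]
(150, 300) [ 0.4635 -0.3335  0.0331]
(450, 150) [ 0.5051 -0.3823  0.0391]
```

play_rows --pt "0.02 0 -0.1 0 0 0 0.15" --pt "0.02 0 -0.2 0 0 0 0.15" --pt "0.02 0 -0.27 0 0 0 0.15" --pt "0.02 0 -0.27 0 0 0 0.15" --pt "0.02 0 -0.27 0 0 0 0.1" --pt "0.02 0 -0.27 0 0 0 0.1" --grip_force 20

```text
time_s: 6.8
position: [0.4728, -0.3729, 0.0361]
tcp_rot: [[0.983, 0.184, 0.001], [0.184, -0.983, -0.001], [0.0, 0.001, -1.0]]
wrist_force: [-0.1, -0.1, 5.3]
grip_width: 0.095
gripper_force: 2.7
```

play_rows --pt "0 0 0 0 0 0 0.03" --pt "0 0 0 0 0 0 0.03" --pt "0 0 0 0 0 0 0.03" --pt "0 0 0 0 0 0 0.03"

```text
time_s: 7.2
position: [0.4728, -0.373, 0.0361]
tcp_rot: [[0.983, 0.184, 0.001], [0.184, -0.983, -0.001], [0.001, 0.001, -1.0]]
wrist_force: [-0.5, -0.2, 6.0]
grip_width: 0.044
gripper_force: 21.3
```

play_rows --pt "-0.01 0.05 0 0 0 0 0.03" --pt "-0.02 0.1 0 0 0 0 0.03" --pt "-0.03 0.15 0 0 0 0 0.03" --pt "-0.04 0.2 0 0 0 0 0.03" --pt "-0.04 0.2 0 0 0 0 0.03" --pt "-0.04 0.2 0 0 0 0 0.03" --pt "-0.04 0.2 0 0 0 0 0.03"

```text
time_s: 7.9
position: [0.4708, -0.3625, 0.0361]
tcp_rot: [[0.983, 0.184, 0.0], [0.184, -0.983, -0.0], [0.0, 0.0, -1.0]]
wrist_force: [-0.1, -0.3, 7.7]
grip_width: 0.047
gripper_force: 21.9
```

play_rows --pt "0 0 0 0 0 0 0.12" --pt "0 0 0 0 0 0 0.12" --pt "0 0 0 0 0 0 0.12" --pt "0 0 0.4 0 0 0 0.14" --pt "0 0 1 0 0 0 0.4" --pt "0 0 1.44 0 0 0 0.4" --pt "0 0 1.44 0 0 0 0.4" --pt "0 0 1.44 0 0 0 0.4"

```text
time_s: 8.7
position: [0.4704, -0.3622, 0.1073]
tcp_rot: [[0.983, 0.184, -0.0], [0.184, -0.983, 0.0], [-0.0, -0.0, -1.0]]
wrist_force: [0.7, -0.3, -0.3]
grip_width: 0.4
gripper_force: 0.0
```

```bash
python3 w.py w5|head -1;python3 r.py w5 250 375 190 255;  python3 -c "
import cv2
p=cv2.imread('pics/w5.png')[30:280,150:460];cv2.imwrite('pics/w5c.png',cv2.resize(p,None,fx=2,fy=2))"
```

```text
8.75 [ 0.47010868 -0.36203859  0.10673555] [[0.983, 0.184, -0.001], [0.184, -0.983, 0.001], [-0.001, -0.001, -1.0]] 0.3978220439117916
ridge 159 317 323 202 229 [ 0.4712 -0.3619  0.0395]
green 56 318 323 238 247 [ 0.4503 -0.3662  0.04  ]
orange 61 301 307 238 247 [ 0.448  -0.3541  0.04  ]
O-G 0.012323813630474717 yaw 0.18510633891530254
ridge rel green: y 0.0002401600205625825 x 0.021334184473530724
```

View pics/w5c.png

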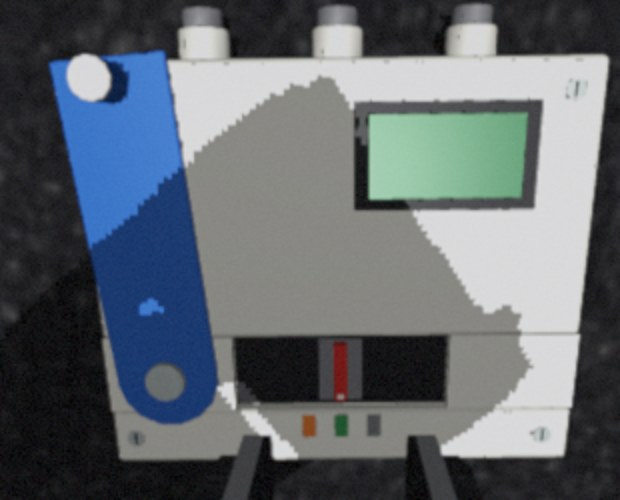

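The red ridge, at crop (341,370), is aligned with the green mark at (341,425). The knob is at crop (88,77), which is (194,68.5) in the full frame.

Run:
```python
from h import *
z=dict(np.load("w5.npz"))
k=ray(z,(193.8,68.3),.062);hh=ray(z,(150+165/2,30+382/2),.048);d=(k-hh)[:2];print(k,hh,np.linalg.norm(d),np.arctan2(d[0],-d[1])-.19)
h=np.array([.4585,-.3005]);T=np.array([.4704,-.3622])
a0=np.arctan2(d[0],-d[1]);p0=h+.098*np.array([np.sin(a0),-np.cos(a0)]);print("start",p0,np.degrees(a0),(p0-T)/.05)
for i in range(0,110,5):
    a=a0-np.radians(i);p=h+.098*np.array([np.sin(a),-np.cos(a)]);print(i,np.degrees(a-.19).round(1),((p-p0)/.05).round(2))
```

```text
[ 0.55303068 -0.2744309   0.062     ] [ 0.45895336 -0.30169063  0.048     ] 0.0979471078232725 1.6628312270314762
start [ 0.55262813 -0.27322555] 106.15940945894924 [1.64456254 1.77948902]
0 95.3 [0. 0.]
5 90.3 [ 0.04 -0.17]
10 85.3 [ 0.07 -0.34]
15 80.3 [ 0.08 -0.51]
20 75.3 [ 0.07 -0.68]
25 70.3 [ 0.05 -0.85]
30 65.3 [ 0.02 -1.01]
35 60.3 [-0.03 -1.18]
40 55.3 [-0.09 -1.34]
45 50.3 [-0.17 -1.49]
50 45.3 [-0.25 -1.64]
55 40.3 [-0.36 -1.77]
60 35.3 [-0.47 -1.9 ]
65 30.3 [-0.59 -2.02]
70 25.3 [-0.73 -2.13]
75 20.3 [-0.87 -2.22]
80 15.3 [-1.02 -2.3 ]
85 10.3 [-1.18 -2.37]
90 5.3 [-1.34 -2.43]
95 0.3 [-1.5  -2.47]
100 -4.7 [-1.67 -2.49]
105 -9.7 [-1.84 -2.51]
```

play_rows --pt "0.6 0.6 0 0 0 3 0.5" --pt "1.2 1.3 0 0 0 5.6 0.5" --pt "1.64 1.78 0 0 0 5.6 0.5" --pt "1.64 1.78 0 0 0 5.6 0.5" --pt "1.64 1.78 -0.5 0 0 5.6 0.5" --pt "1.64 1.78 -0.9 0 0 5.6 0.5" --pt "1.64 1.78 -1.13 0 0 5.6 0.5" --pt "1.64 1.78 -1.13 0 0 5.6 0.5" --pt "1.64 1.78 -1.13 0 0 5.6 0.22" --pt "1.64 1.78 -1.13 0 0 5.6 0.22" --pt "1.64 1.78 -1.13 0 0 5.6 0.22"

```text
time_s: 9.85
position: [0.5529, -0.2739, 0.0522]
tcp_rot: [[0.96, 0.279, 0.001], [0.279, -0.96, -0.001], [0.001, 0.001, -1.0]]
wrist_force: [0.1, 0.7, -0.8]
grip_width: 0.221
gripper_force: 0.0
```

play_rows --pt "0.04 -0.17 -0.04 0 0 -5 0.22" --pt "0.07 -0.34 -0.04 0 0 -10 0.22" --pt "0.08 -0.51 -0.04 0 0 -15 0.22" --pt "0.07 -0.68 -0.04 0 0 -20 0.22" --pt "0.05 -0.85 -0.04 0 0 -25 0.22" --pt "0.02 -1.01 -0.04 0 0 -30 0.22" --pt "-0.03 -1.18 -0.04 0 0 -35 0.22" --pt "-0.09 -1.34 -0.04 0 0 -40 0.22" --pt "-0.17 -1.49 -0.04 0 0 -45 0.22" --pt "-0.25 -1.64 -0.04 0 0 -50 0.22" --pt "-0.36 -1.77 -0.04 0 0 -55 0.22" --pt "-0.47 -1.9 -0.04 0 0 -60 0.22" --pt "-0.59 -2.02 -0.04 0 0 -65 0.22" --pt "-0.73 -2.13 -0.04 0 0 -70 0.22" --pt "-0.87 -2.22 -0.04 0 0 -75 0.22" --pt "-1.02 -2.3 -0.04 0 0 -80 0.22" --pt "-1.18 -2.37 -0.04 0 0 -85 0.22" --pt "-1.34 -2.43 -0.04 0 0 -90 0.22" --pt "-1.34 -2.43 -0.04 0 0 -90 0.22"

```text
time_s: 11.75
position: [0.4851, -0.3956, 0.0499]
tcp_rot: [[0.277, -0.961, 0.0], [-0.961, -0.277, -0.0], [0.001, -0.0, -1.0]]
wrist_force: [-0.3, -0.1, -0.1]
grip_width: 0.218
gripper_force: 0.0
```

play_rows --pt "-0.06 -0.01 0 0 0 -2 0.22" --pt "-0.12 -0.02 0 0 0 -4 0.22" --pt "-0.18 -0.03 0 0 0 -5 0.22" --pt "-0.21 -0.04 0 0 0 -5 0.22" --pt "-0.21 -0.04 0 0 0 -5 0.22"

```text
time_s: 12.25
position: [0.4751, -0.3971, 0.0494]
tcp_rot: [[0.196, -0.981, 0.0], [-0.981, -0.196, -0.0], [0.0, -0.0, -1.0]]
wrist_force: [1.1, 0.6, 0.1]
grip_width: 0.222
gripper_force: 0.0
```

play_rows --pt "-0.015 -0.003 0 0 0 0 0.22" --pt "-0.03 -0.006 0 0 0 0 0.22" --pt "-0.03 -0.006 0 0 0 0 0.22"

```text
time_s: 12.55
position: [0.4737, -0.3974, 0.0493]
tcp_rot: [[0.195, -0.981, 0.0], [-0.981, -0.195, -0.0], [0.0, -0.0, -1.0]]
wrist_force: [1.3, -0.3, 0.8]
grip_width: 0.222
gripper_force: 0.4
```

play_rows --pt "-0.015 -0.003 0 0 0 0 0.22" --pt "-0.03 -0.006 0 0 0 0 0.22" --pt "-0.03 -0.006 0 0 0 0 0.22"

```text
time_s: 12.85
position: [0.4732, -0.3976, 0.0495]
tcp_rot: [[0.194, -0.981, 0.002], [-0.981, -0.194, -0.0], [0.001, -0.002, -1.0]]
wrist_force: [8.1, 3.2, -1.8]
grip_width: 0.22
gripper_force: 4.1
```

play_rows --pt "-0.015 -0.003 0 0 0 0 0.22" --pt "-0.03 -0.006 0 0 0 0 0.22" --pt "-0.03 -0.006 0 0 0 0 0.22"

```text
time_s: 13.15
position: [0.4727, -0.3977, 0.0496]
tcp_rot: [[0.194, -0.981, 0.004], [-0.981, -0.194, -0.001], [0.002, -0.004, -1.0]]
wrist_force: [14.2, 4.0, -3.4]
grip_width: 0.218
gripper_force: 7.5
```

play_rows --pt "0.04 0.008 0 0 0 0 0.22" --pt "0.08 0.016 0 0 0 0 0.22" --pt "0.08 0.016 0 0 0 0 0.22" --pt "0.08 0.016 0 0 0 0 0.27" --pt "0.08 0.016 0.3 0 0 0 0.27" --pt "0.08 0.016 0.9 0 0 0 0.3" --pt "0.08 0.016 1.8 0 0 0 0.3" --pt "0.08 0.016 2.6 0 0 0 0.5" --pt "0.08 0.016 2.8 0 0 0 0.5" --pt "0.08 0.016 2.8 0 0 0 0.5"

```text
time_s: 14.15
position: [0.475, -0.3978, 0.1919]
tcp_rot: [[0.194, -0.981, 0.003], [-0.981, -0.194, -0.003], [0.003, -0.002, -1.0]]
wrist_force: [-0.4, -0.4, -0.2]
grip_width: 0.499
gripper_force: 0.0
```

```bash
python3 w.py w6|head -1
```

```text
14.2 [ 0.4744438  -0.39721406  0.18982849] [[0.194, -0.981, 0.001], [-0.981, -0.194, -0.001], [0.001, -0.0, -1.0]] 0.49980936395450076
```

View pics/w6.png

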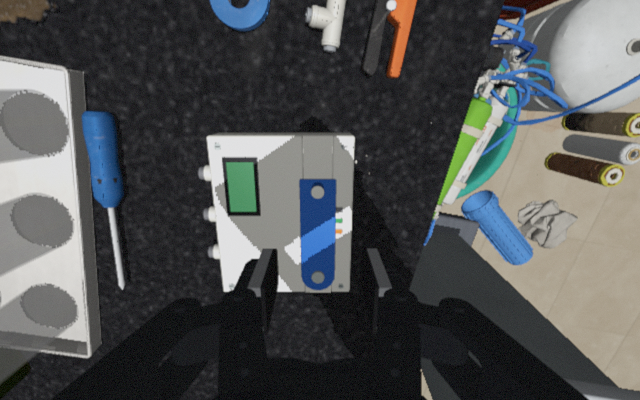

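The cover lies parallel to the box's edges: the knob is at (317,191), the hinge at (318,278), and the slot is covered.

Run:
```python
from h import *
z=dict(np.load("w6.npz"));k=ray(z,(317.5,191),.062);h=ray(z,(318,278),.048);d=k-h
print(np.linalg.norm(d[:2]),np.arctan2(d[0],-d[1])-.19)
print(hand_in())
```

```text
0.09952125847329212 0.008103442457748106
the job is handed in; nothing more can be done
None
```

The job is handed in: the red switch sits at the green mark (measured within about 0.3 mm), and the cover is swung back against its stop (about 0.01 rad from shut). It took about 14 s, and the arm was clear of everything at the end.

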